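# Put the mixed-up paint pots back on their own drip trays

### The arm

A 7-joint arm with a two-finger parallel gripper is mounted at the origin on the work surface. World frame = base frame: x ahead of the robot, y to its left, z up, the work surface at z = 0. Lengths are in mm, angles in rad, forces in N, time in s.
With the tool pointing down it reaches from about 350 to 900 mm from the base axis. Payload 8.1 kg.
Tool frame: the origin (TCP) lies midway between the tips of the shut fingers; the grasp point (between the pads) lies 19 mm behind it (r.grip_depth is the distance from the TCP to the grasp point, in mm); z points along the fingers, y is the line along which they close (so a half turn about z gives the same grasp; the last joint's range is limited). The gripper opens to 92 mm and grips with 3 to 60 N. Pads are 19 mm wide; open, the fingers measure 130 mm over their backs; the gripper's body (75 mm by 190 mm) begins 47 mm behind the grasp point.
Start: joints at [-0.103, 0.434, 0.025, 1.573, -0.012, 1.134, -0.075], TCP at [625.013, -0.027, 226.742] pointing down, gripper open.
Joint ranges: [-2.62, 2.62], [-0.44, 2.09], [-1.27, 1.32], [0.08, 2.57], [-1.32, 4.46], [0.12, 2], [-2.74, 2.74]. Speed limits (rad/s): [2.22, 2.22, 3.01, 3.01, 3.14, 3.14, 3.14].

### API

Orientations are given as a unit quaternion [w, x, y, z].
In Python, from rig import r gives the robot as it stands.
- The arm moves only by the shell command python3 shift.py FILE [FORCE], which reads ROWS from the file FILE. ROWS is a JSON list that holds a single list of rows (three levels of brackets), with 1 to 8 rows, each of 7 numbers: dx, dy, dz in parts of the range, where 1.0 means 1 m, then a rotation vector rx, ry, rz in parts of the range, where 1.0 means pi rad, then the opening from 0.0 (shut) to 1.0 (fully open); each row is the pose to reach, as a shift and turn from the pose commanded when the command began, along the tool's axes at that moment; what a row does not reach only later rows make up. A row lasts 1/8 s, in which the tool goes at most 62.5 mm and 0.188 rad, less where a joint would pass 70% of its speed; a pose out of reach is approached as far as the arm can. The fingers move at their own pace and stop on an object; FORCE is the grip in N (left out, the last holds). Time passes only in rows, so rows that do not move let the fingers close. It prints the time, the measured TCP pose, the force, the opening and the grip force at its end. Input that does not fit is refused with a message, and nothing moves.
- r.get_obs(): the state, without advancing time (a new reading comes with each control period).
- r.read_camera(name): name is "scene" or "side" or "wrist"; returns a dict with "frame" (480x640x3 uint8, blue, green, red), "fx", "fy", "cx", "cy" (pixels), "cam_to_world" (4x4, takes a point from camera to world coordinates). Camera axes: x right, y down, z forward; pixel columns grow to the right and rows downward; lengths in mm; the calibration is good to about 2 mm. A picture is of the moment at which its call begins. There is no depth.
- r.hand_in(): hands the job in; it is judged then, once.
The state is a dict: "clock": time; "q": joint angles; "joint_vel": joint speeds; "joint_torque": joint torques, N m; "tcp_pos": TCP position; "ee_rot": TCP orientation; "contact_force": force on the tool from outside, world axes, zero at the start; "wrist_torque": the same for the moment, N m; "width": opening from 0.0 (shut) to 1.0 (fully open); "grasp_force": force on a finger pad.
Only numpy, scipy, OpenCV 4.12 (cv2) and the standard library are available. Lean on these libraries where they do the work, as an engineer would, in place of code of your own. Each camera call takes 0.05 s, during which the arm holds its last target. There are 200 camera calls.

### The job

The four paint pots on the craft table have been put back mixed up: each stands in the drip tray of another colour. Swap them round so that every pot stands upright and flat in the tray of its own colour, parking a pot on the empty cork mat whenever you need a free spot. Keep the pots upright, set them down rather than dropping them, and do not disturb the glue bottle.

Things in the scene. Friction and masses are not known exactly. Their poses are not given: they have to be found in the camera images.
- pot_red: closed round paint pot with a red lid and a red band round its white body, 52 mm across, 70 mm tall, about 160 g; straight smooth sides that can be gripped at any height. Loose. Origin: centre of its underside, z up along the pot
- pot_blue: closed round paint pot with a blue lid and a blue band round its white body, 52 mm across, 70 mm tall, about 160 g; straight smooth sides that can be gripped at any height. Loose. Origin: centre of its underside, z up along the pot
- pot_yellow: closed round paint pot with a yellow lid and a yellow band round its white body, 52 mm across, 70 mm tall, about 160 g; straight smooth sides that can be gripped at any height. Loose. Origin: centre of its underside, z up along the pot
- pot_green: closed round paint pot with a green lid and a green band round its white body, 52 mm across, 70 mm tall, about 160 g; straight smooth sides that can be gripped at any height. Loose. Origin: centre of its underside, z up along the pot
- tray_red: shallow round red drip tray fixed to the table: 92 mm across, floor 4 mm thick, rim 9 mm high and 4 mm thick; the inner floor is about 80 mm across, so one pot fits with about 14 mm of play all round, and there is no room for two. Origin: centre of its underside on the table top, z up
- tray_blue: shallow round blue drip tray fixed to the table: 92 mm across, floor 4 mm thick, rim 9 mm high and 4 mm thick; the inner floor is about 80 mm across, so one pot fits with about 14 mm of play all round, and there is no room for two. Origin: centre of its underside on the table top, z up
- tray_yellow: shallow round yellow drip tray fixed to the table: 92 mm across, floor 4 mm thick, rim 9 mm high and 4 mm thick; the inner floor is about 80 mm across, so one pot fits with about 14 mm of play all round, and there is no room for two. Origin: centre of its underside on the table top, z up
- tray_green: shallow round green drip tray fixed to the table: 92 mm across, floor 4 mm thick, rim 9 mm high and 4 mm thick; the inner floor is about 80 mm across, so one pot fits with about 14 mm of play all round, and there is no room for two. Origin: centre of its underside on the table top, z up
- cork_mat: plain round cork mat fixed to the table, 92 mm across, 6 mm thick, empty at the start: the free spot. Origin: centre of its underside on the table top, z up
- glue_bottle: white glue bottle with a blue band and an orange nozzle, 44 mm across, 125 mm tall, standing loose on the table at one side of the work. Origin: centre of its underside. Not part of the job

How it is judged (in metres and radians):
At the end, for the whole second after the job is handed in: Each of the four pots stands flat (underside less than 8 mm above the tray's underside), upright within 0.1 rad, within 16 mm of the centre of the tray of its own colour, released and at rest (horizontal distance between pot_red and tray_red below 0.016 m and z of pot_red in the frame of tray_red below 0.008 m and angle between each of pot_red, pot_blue, pot_yellow, pot_green's own z axis and vertical below 0.1 rad and linear speed of each of pot_red, pot_blue, pot_yellow, pot_green below 0.02 m/s and horizontal distance between pot_blue and tray_blue below 0.016 m and z of pot_blue in the frame of tray_blue below 0.008 m and horizontal distance between pot_yellow and tray_yellow below 0.016 m and z of pot_yellow in the frame of tray_yellow below 0.008 m and horizontal distance between pot_green and tray_green below 0.016 m and z of pot_green in the frame of tray_green below 0.008 m); the robot touches nothing.
It fails at once if a pot is tipped by more than about 40 degrees (angle between any of pot_red, pot_blue, pot_yellow, pot_green's own z axis and vertical above 0.7 rad).
It fails at once if a pot is dropped: it falls freely, touching nothing, with its underside more than 35 mm above the table ((height (world z) of pot_red above 0.035 m and contact force between anything else and pot_red below 0.02 N) or (height (world z) of pot_blue above 0.035 m and contact force between anything else and pot_blue below 0.02 N) or (height (world z) of pot_yellow above 0.035 m and contact force between anything else and pot_yellow below 0.02 N) or (height (world z) of pot_green above 0.035 m and contact force between anything else and pot_green below 0.02 N)).
It fails at once if the glue bottle is shifted by more than 25 mm or knocked over (distance of glue_bottle from where it was at the start of the episode above 0.025 m or angle between glue_bottle's own z axis and vertical above 0.5 rad).
It also fails if it takes over 128 s, if anything falls off the work surface, if the arm or the gripper's body presses on something with over 40 N, if the wrist force passes 120 N, or if a joint passes its speed limit or range.

## Working session

There is one attempt and no reset: what is moved stays moved. The work goes in short steps, Python scripts to look and compute and a shell command to move; the robot and the scene stay as the last step left them, time stands still between calls to the robot, and variables do not carry over. Pictures are saved under pics/ and viewed, at most 14 in all, crops included, and the job is handed in when it is done.

```bash
ls; mkdir -p pics
python3 - <<'E'
from rig import r
import cv2
o=r.get_obs();print(o['clock'],o['tcp_pos'],o['ee_rot'],o['width'],r.grip_depth)
for n in('scene','side'):
    c=r.read_camera(n);cv2.imwrite(f'pics/{n}0.png',c['frame']);print(n,c['fx'],c['cx'],c['cy'],c['cam_to_world'])
E
```

```text
pics
rig.py
shift.py
0.0 [ 6.24482502e+02 -3.61800130e-02  2.25960141e+02] [-5.11071460e-04  7.07119950e-01  7.07093180e-01 -5.90657657e-04] 1.0026581350755703 18.8
scene 443.26531838643837 323.0928221892294 239.8813261468255 [[ 8.50590411e-01  3.96819439e-01 -3.45007660e-01  8.36864846e+02]
 [ 5.25794246e-01 -6.49384651e-01  5.49399660e-01 -4.70800446e+02]
 [-6.03021401e-03 -6.48717125e-01 -7.61005735e-01  7.07401302e+02]
 [ 0.00000000e+00  0.00000000e+00  0.00000000e+00  1.00000000e+00]]
side 492.44643095798403 324.67055867295517 237.24664830164497 [[ 9.99751300e-01 -6.04416007e-03  2.14663829e-02  5.06389821e+02]
 [-2.11279299e-02 -5.64790268e-01  8.24963977e-01 -9.09051348e+02]
 [ 7.13778980e-03 -8.25212349e-01 -5.64777506e-01  6.93673657e+02]
 [ 0.00000000e+00  0.00000000e+00  0.00000000e+00  1.00000000e+00]]
```

View pics/scene0.png

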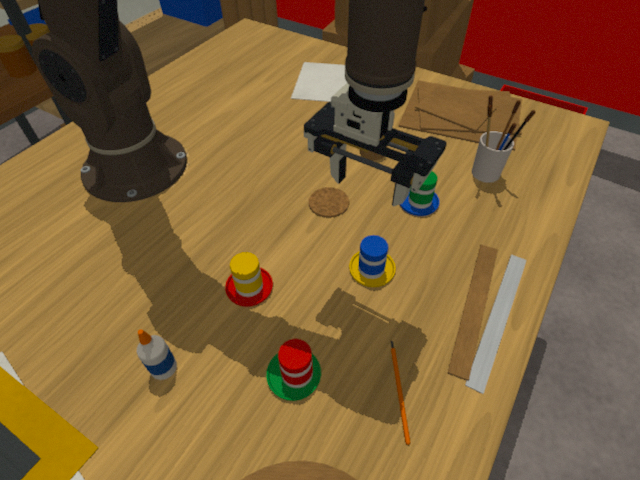

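View pics/side0.png

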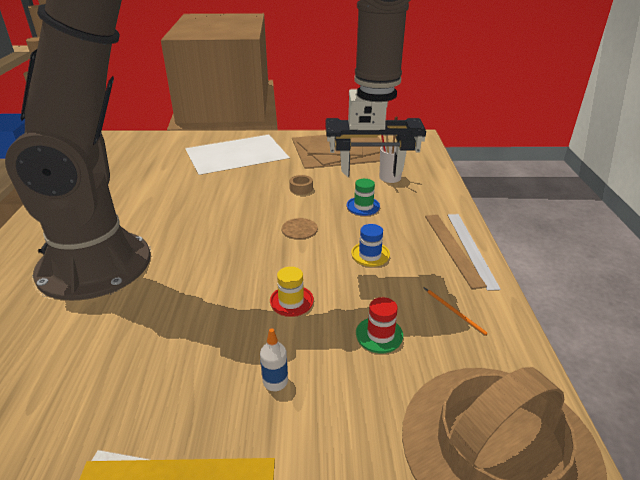

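The scene view shows yellow in the red tray (250,280), red in the green tray (295,370), blue in the yellow tray (373,262) and green in the blue tray (420,195). The mat is at (329,202) and the glue bottle at (157,357). The side view agrees. The order will be yellow→mat, red→red, green→green, blue→blue, yellow→yellow. Next I measure the axes by intersecting silhouette-bisector planes from the two views.

```bash
cat > h.py <<'E'
from rig import r
import cv2, numpy as np
H={'red':[(0,6),(174,180)],'yellow':[(22,33)],'green':[(45,85)],'blue':[(100,125)]}
def rays(c,uv):
    T=c['cam_to_world'];d=np.c_[(uv[:,0]-c['cx'])/c['fx'],(uv[:,1]-c['cy'])/c['fy'],np.ones(len(uv))]@T[:3,:3].T
    return T[:3,3],d
def onplane(c,uv,z):
    o,d=rays(c,np.atleast_2d(np.float64(uv)));return (o+d*((z-o[2])/d[:,2:]))[:,:2]
def blobs(c,col,amin=60):
    "colour blobs on the work area: outline, area, azimuth line and distance-implied radius"
    hsv=cv2.cvtColor(c['frame'],cv2.COLOR_BGR2HSV);m=0
    if col=='cork': m=cv2.inRange(hsv,(8,95,60),(16,190,190))
    else:
        for a,b in H[col]: m=m|cv2.inRange(hsv,(a,165,40),(b,255,255))
    out=[]
    for k in cv2.findContours(m,cv2.RETR_EXTERNAL,cv2.CHAIN_APPROX_NONE)[0]:
        p=k[:,0].astype(float);A=cv2.contourArea(k)
        if A<amin: continue
        g=onplane(c,p.mean(0),20)[0]
        if not(300<g[0]<850 and abs(g[1])<450): continue
        o,d=rays(c,p);mid=d.mean(0);a0=np.arctan2(mid[1],mid[0])
        a=(np.arctan2(d[:,1],d[:,0])-a0+np.pi)%(2*np.pi)-np.pi
        out.append(dict(A=A,pix=p.mean(0),g=g,o=o[:2],az=a0+(a.max()+a.min())/2,h=(a.max()-a.min())/2))
    return out
def cross(a,b):
    da=np.array([np.cos(a['az']),np.sin(a['az'])]);db=np.array([np.cos(b['az']),np.sin(b['az'])])
    t=np.linalg.solve(np.c_[da,-db],b['o']-a['o']);P=a['o']+t[0]*da
    return P,[np.hypot(*(P-x['o']))*np.sin(x['h']) for x in(a,b)]
def measure(cols=('red','yellow','green','blue')):
    A,B=r.read_camera('scene'),r.read_camera('side')
    for col in cols:
        for a in blobs(A,col):
            for b in blobs(B,col):
                P,R=cross(a,b)
                if np.hypot(*(a['g']-b['g']))<90 and np.ptp(R)<8:print(col,P.round(1),'radii',np.round(R,1),'pix',a['pix'].round(),b['pix'].round(),a['A'],b['A'])
E
python3 - <<'E'
from h import *
measure()
for n in('scene','side'):
    c=r.read_camera(n)
    for b in blobs(c,'cork',150): print(n,b['pix'].round(),b['A'],b['g'].round())
uv=dict(scene=(329,202),side=(300,229))
for n in uv: print('mat',onplane(r.read_camera(n),uv[n],6))
c=r.read_camera('wrist');cv2.imwrite('pics/w0.png',c['frame']);print(c['fx'],c['cam_to_world'])
E
```

```text
red [ 633.1 -233. ] radii [24.6 25.6] pix [297. 377.] [381. 329.] 168.5 252.5
red [ 633.  -232.8] radii [24.6 25.6] pix [297. 377.] [383. 309.] 168.5 529.0
red [ 633.2 -232.5] radii [25.3 25.6] pix [295. 356.] [381. 329.] 856.5 252.5
red [ 633.1 -232.4] radii [25.3 25.7] pix [295. 356.] [383. 309.] 856.5 529.0
red [ 458.7 -136.9] radii [44.5 44.7] pix [249. 289.] [291. 304.] 626.0 462.0
yellow [ 456.1 -134.3] radii [24.5 24.8] pix [248. 285.] [290. 296.] 197.5 220.5
yellow [ 456.6 -134.8] radii [24.5 25.1] pix [248. 285.] [290. 277.] 197.5 424.5
yellow [ 456.1 -133.9] radii [26.1 24.9] pix [244. 265.] [290. 296.] 622.0 220.5
yellow [ 456.6 -134.3] radii [26.1 25.1] pix [244. 265.] [290. 277.] 622.0 424.5
yellow [638.   26.7] radii [45.8 45. ] pix [371. 271.] [370. 256.] 626.0 306.5
green [ 630.2 -237.8] radii [44.  43.3] pix [294. 378.] [379. 338.] 911.0 541.5
green [642.3 248.4] radii [24.7 24.6] pix [421. 197.] [364. 200.] 158.0 122.5
blue [637.3  23.5] radii [24.3 24.5] pix [372. 268.] [370. 249.] 175.0 167.0
blue [637.4  23.2] radii [24.3 24.3] pix [372. 268.] [371. 232.] 175.0 293.5
blue [637.4  24.4] radii [24.3 24.6] pix [374. 248.] [370. 249.] 514.0 167.0
blue [637.5  24.1] radii [24.3 24.3] pix [374. 248.] [371. 232.] 514.0 293.5
blue [641.2 255.4] radii [40.3 43.9] pix [421. 206.] [363. 208.] 279.5 180.0
scene [326. 203.] 741.5 [476. 120.]
side [299. 228.] 558.5 [469. 115.]
side [455. 251.] 1032.5 [835.  14.]
side [301. 184.] 363.0 [469. 346.]
mat [[471.49212881 137.42084494]]
mat [[470.81855084 133.06993987]]
403.27720473362814 [[ 9.99999912e-01  9.84378011e-06 -4.19304181e-04  6.25445701e+02]
 [-9.43832464e-05 -9.68801244e-01 -2.47838942e-01  6.60956554e+01]
 [-4.08662084e-04  2.47838960e-01 -9.68801158e-01  3.85738529e+02]
 [ 0.00000000e+00  0.00000000e+00  0.00000000e+00  1.00000000e+00]]
```

View pics/w0.png

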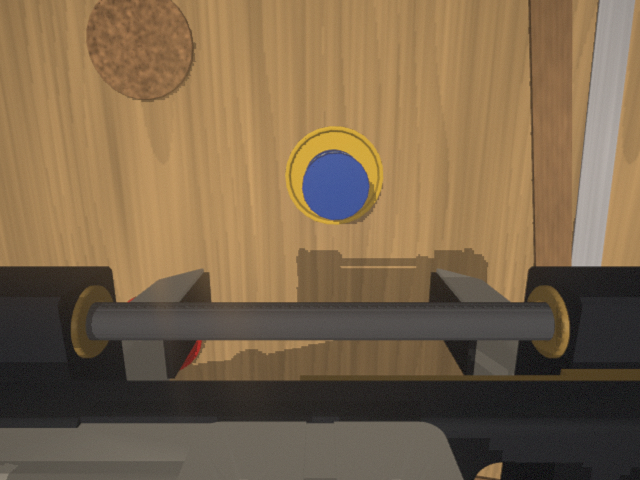

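The wrist view shows the blue lid (335,187) in the yellow tray (335,175), with the mat at (140,47). Radii come out at about 25 for pots and 45 for trays, so the points can be trusted. Blue tray is half hidden and will be re-measured. I start with yellow at (456.4,-134.3).

Units first: shifts go in shares of 1 m and turns go in shares of pi rad. So -168.5 mm / 1000 = -0.1685, -134 mm / 1000 = -0.134.

```bash
echo '[[[-0.02, -0.025, 0, 0, 0, 0, 1], [-0.05, -0.062, 0, 0, 0, 0, 1], [-0.08, -0.1, 0, 0, 0, 0, 1], [-0.11, -0.138, 0, 0, 0, 0, 1], [-0.128, -0.16, 0, 0, 0, 0, 1], [-0.134, -0.1685, 0, 0, 0, 0, 1], [-0.134, -0.1685, 0, 0, 0, 0, 1], [-0.134, -0.1685, 0, 0, 0, 0, 1]]]' > m.json && python3 shift.py m.json 15
echo '[[[0, 0, 0.02, 0, 0, 0, 1], [0, 0, 0.055, 0, 0, 0, 1], [0, 0, 0.095, 0, 0, 0, 1], [0, 0, 0.135, 0, 0, 0, 1], [0, 0, 0.165, 0, 0, 0, 1], [0, 0, 0.187, 0, 0, 0, 1], [0, 0, 0.2, 0, 0, 0, 1], [0, 0, 0.2, 0, 0, 0, 1]]]' > m.json && python3 shift.py m.json
python3 - <<'E'
from h import *
c=r.read_camera('scene');cv2.imwrite('pics/s1.png',c['frame'][180:420,120:440]);measure()
E
```

```text
clock: 1.45
tcp_pos: [457.7, -133.0, 226.8]
ee_rot: [0.0, 0.707, 0.708, 0.0]
contact_force: [1.2, 0.8, -0.4]
width: 1.0
grasp_force: 0.0
clock: 2.45
tcp_pos: [456.5, -133.4, 26.1]
ee_rot: [-0.001, 0.707, 0.707, -0.0]
contact_force: [-0.5, -0.5, -0.1]
width: 1.0
grasp_force: 0.0
red [ 633. -233.] radii [24.6 25.7] pix [297. 377.] [381. 329.] 164.5 250.0
red [ 633.3 -233.3] radii [24.5 24.7] pix [297. 377.] [383. 309.] 164.5 522.0
red [ 633. -233.] radii [24.8 25.7] pix [294. 355.] [381. 329.] 854.5 250.0
red [ 633.3 -233.3] radii [24.7 24.7] pix [294. 355.] [383. 309.] 854.5 522.0
red [ 459.2 -145. ] radii [38.2 44.2] pix [244. 294.] [291. 304.] 445.5 457.0
yellow [ 456.3 -137.1] radii [22.7 24.8] pix [246. 286.] [290. 296.] 167.0 220.5
yellow [ 456.9 -137.6] radii [22.7 24.9] pix [246. 286.] [290. 278.] 167.0 352.0
yellow [ 457.  -147.2] radii [16.7 24.4] pix [239. 272.] [290. 296.] 167.5 220.5
yellow [ 457.5 -147.7] radii [16.7 24.6] pix [239. 272.] [290. 278.] 167.5 352.0
yellow [ 456.1 -134.1] radii [18.2 24.8] pix [244. 263.] [290. 296.] 89.0 220.5
yellow [ 456.7 -134.6] radii [18.2 25. ] pix [244. 263.] [290. 278.] 89.0 352.0
yellow [638.   26.3] radii [45.6 44.9] pix [371. 271.] [370. 256.] 630.0 308.0
green [ 630.2 -237.8] radii [44.  43.3] pix [294. 378.] [379. 338.] 917.5 547.0
green [642.2 249.4] radii [25.  24.4] pix [421. 197.] [364. 200.] 166.5 120.5
green [642.2 248.7] radii [24.2 24.3] pix [424. 179.] [364. 200.] 363.0 120.5
green [641.6 250.7] radii [24.3 23. ] pix [424. 179.] [364. 185.] 363.0 180.0
blue [637.2  23.2] radii [24.2 24.5] pix [371. 268.] [370. 249.] 172.0 168.0
blue [637.3  22.9] radii [24.2 24.3] pix [371. 268.] [371. 232.] 172.0 293.5
blue [637.4  24.4] radii [24.3 24.6] pix [374. 248.] [370. 249.] 516.0 168.0
blue [637.5  24.1] radii [24.3 24.3] pix [374. 248.] [371. 232.] 516.0 293.5
blue [640.  245.3] radii [43.9 43.5] pix [418. 203.] [363. 208.] 385.0 183.5
```

View pics/s1.png

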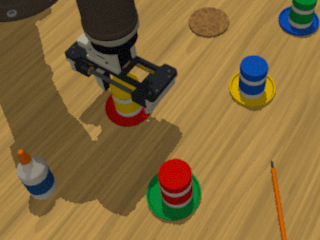

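The pot sits centred between the open fingers at (125,95) of the crop, and nothing else has been touched. I grip and lift.

In the tool's units: -100 mm / 1000 = -0.1, -95 mm / 1000 = -0.095.

```bash
echo '[[[0, 0, 0, 0, 0, 0, 0.7], [0, 0, 0, 0, 0, 0, 0.6], [0, 0, 0, 0, 0, 0, 0.5], [0, 0, 0, 0, 0, 0, 0.4], [0, 0, 0, 0, 0, 0, 0.4], [0, 0, 0, 0, 0, 0, 0.4]]]' > m.json && python3 shift.py m.json 20
echo '[[[0, 0, -0.005, 0, 0, 0, 0.4], [0, 0, -0.015, 0, 0, 0, 0.4], [0, 0, -0.035, 0, 0, 0, 0.4], [0, 0, -0.06, 0, 0, 0, 0.4], [0, 0, -0.08, 0, 0, 0, 0.4], [0, 0, -0.095, 0, 0, 0, 0.4], [0, 0, -0.1, 0, 0, 0, 0.4], [0, 0, -0.1, 0, 0, 0, 0.4]]]' > m.json && python3 shift.py m.json
```

```text
clock: 3.35
tcp_pos: [456.5, -134.0, 26.8]
ee_rot: [0.0, 0.707, 0.707, 0.0]
contact_force: [-0.7, -0.7, 1.9]
width: 0.562
grasp_force: 20.0
clock: 4.35
tcp_pos: [456.5, -134.0, 127.0]
ee_rot: [0.0, 0.707, 0.707, 0.0]
contact_force: [-0.4, 0.4, -2.5]
width: 0.56
grasp_force: 20.0
```

Held (width 0.56 is about 52 mm). Next it goes to the mat at (471,135).

In the tool's units: 269 mm / 1000 = 0.269, 135 mm / 1000 = 0.135.

```bash
echo '[[[0.01, 0, 0, 0, 0, 0, 0.4], [0.04, 0.002, 0, 0, 0, 0, 0.4], [0.085, 0.005, 0, 0, 0, 0, 0.4], [0.135, 0.007, 0, 0, 0, 0, 0.4], [0.185, 0.01, 0, 0, 0, 0, 0.4], [0.23, 0.012, 0, 0, 0, 0, 0.4], [0.26, 0.014, 0, 0, 0, 0, 0.4], [0.269, 0.0145, 0, 0, 0, 0, 0.4]]]' > m.json && python3 shift.py m.json
echo '[[[0, 0, 0, 0, 0, 0, 0.4], [0, 0, 0.02, 0, 0, 0, 0.4], [0, 0, 0.05, 0, 0, 0, 0.4], [0, 0, 0.075, 0, 0, 0, 0.4], [0, 0, 0.088, 0, 0, 0, 0.4], [0, 0, 0.095, 0, 0, 0, 0.4], [0, 0, 0.097, 0, 0, 0, 0.4], [0, 0, 0.0975, 0, 0, 0, 0.4]]]' > m.json && python3 shift.py m.json
```

```text
clock: 5.35
tcp_pos: [470.2, 137.6, 126.1]
ee_rot: [-0.001, 0.706, 0.708, -0.0]
contact_force: [0.4, -0.9, -1.1]
width: 0.568
grasp_force: 20.0
clock: 6.35
tcp_pos: [471.4, 135.1, 29.7]
ee_rot: [0.0, 0.707, 0.707, 0.0]
contact_force: [0.1, 0.1, -1.5]
width: 0.562
grasp_force: 20.0
```

In the tool's units: -110 mm / 1000 = -0.11, -80 mm / 1000 = -0.08.

```bash
echo '[[[0, 0, 0, 0, 0, 0, 0.6], [0, 0, 0, 0, 0, 0, 0.75], [0, 0, 0, 0, 0, 0, 0.9], [0, 0, 0, 0, 0, 0, 1], [0, 0, -0.01, 0, 0, 0, 1], [0, 0, -0.04, 0, 0, 0, 1], [0, 0, -0.08, 0, 0, 0, 1], [0, 0, -0.11, 0, 0, 0, 1]]]' > m.json && python3 shift.py m.json
echo '[[[-0.01, 0.005, 0, 0, 0, 0, 1], [-0.045, 0.02, 0, 0, 0, 0, 1], [-0.1, 0.044, 0, 0, 0, 0, 1], [-0.16, 0.07, 0, 0, 0, 0, 1], [-0.22, 0.097, 0, 0, 0, 0, 1], [-0.28, 0.123, 0, 0, 0, 0, 1], [-0.33, 0.145, 0, 0, 0, 0, 1], [-0.368, 0.162, 0, 0, 0, 0, 1]]]' > m.json && python3 shift.py m.json
python3 - <<'E'
from h import *
measure();c=r.read_camera('side');cv2.imwrite('pics/d2.png',c['frame'])
E
```

```text
clock: 7.35
tcp_pos: [471.3, 135.1, 141.5]
ee_rot: [0.0, 0.707, 0.707, 0.001]
contact_force: [0.6, 0.2, 0.4]
width: 1.0
grasp_force: 0.0
clock: 8.35
tcp_pos: [632.6, -237.3, 138.2]
ee_rot: [-0.0, 0.708, 0.706, -0.001]
contact_force: [0.6, 0.5, -1.1]
width: 1.001
grasp_force: 0.0
red [ 633.  -232.9] radii [24.6 25.7] pix [297. 377.] [381. 329.] 163.5 250.0
red [ 633.3 -233.2] radii [24.6 24.7] pix [297. 377.] [383. 309.] 163.5 521.0
red [ 633.2 -232.1] radii [25.2 25.7] pix [294. 356.] [381. 329.] 792.0 250.0
red [ 633.4 -232.4] radii [25.2 24.8] pix [294. 356.] [383. 309.] 792.0 521.0
yellow [470.7 149.2] radii [19.1 25.6] pix [332. 201.] [300. 223.] 88.0 167.0
yellow [471.6 147.8] radii [19.1 25.1] pix [332. 201.] [300. 207.] 88.0 254.5
yellow [471.3 133.5] radii [25.6 25.2] pix [328. 182.] [300. 223.] 414.0 167.0
yellow [472.1 132.1] radii [25.6 24.7] pix [328. 182.] [300. 207.] 414.0 254.5
green [ 630.2 -237.8] radii [44.  43.3] pix [294. 378.] [379. 338.] 905.5 553.0
green [637.9 264.7] radii [24.8 17.9] pix [424. 179.] [362. 184.] 361.5 113.0
```

View pics/d2.png

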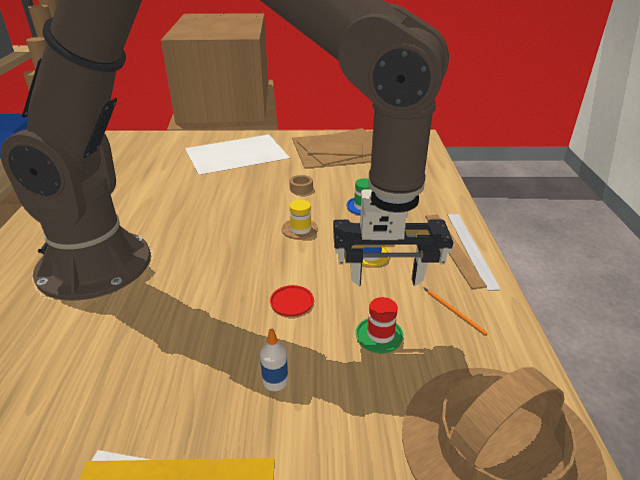

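Yellow stands on the mat (300,215 in the side view), the red tray is empty, and the gripper is above red. I descend, grip and lift, then re-measure the red tray.

In the tool's units: 113 mm / 1000 = 0.113, 110 mm / 1000 = 0.11.

```bash
echo '[[[0, 0, 0, 0, 0, 0, 1], [0, 0, 0.015, 0, 0, 0, 1], [0, 0, 0.045, 0, 0, 0, 1], [0, 0, 0.075, 0, 0, 0, 1], [0, 0, 0.097, 0, 0, 0, 1], [0, 0, 0.11, 0, 0, 0, 1], [0, 0, 0.113, 0, 0, 0, 1], [0, 0, 0.113, 0, 0, 0, 1]]]' > m.json && python3 shift.py m.json
echo '[[[0, 0, 0, 0, 0, 0, 0.7], [0, 0, 0, 0, 0, 0, 0.6], [0, 0, 0, 0, 0, 0, 0.5], [0, 0, 0, 0, 0, 0, 0.4], [0, 0, 0, 0, 0, 0, 0.4], [0, 0, 0, 0, 0, 0, 0.4]]]' > m.json && python3 shift.py m.json 20
echo '[[[0, 0, -0.005, 0, 0, 0, 0.4], [0, 0, -0.015, 0, 0, 0, 0.4], [0, 0, -0.035, 0, 0, 0, 0.4], [0, 0, -0.06, 0, 0, 0, 0.4], [0, 0, -0.08, 0, 0, 0, 0.4], [0, 0, -0.095, 0, 0, 0, 0.4], [0, 0, -0.1, 0, 0, 0, 0.4], [0, 0, -0.1, 0, 0, 0, 0.4]]]' > m.json && python3 shift.py m.json
python3 - <<'E'
from h import *
measure(['green','red'])
A,B=r.read_camera('scene'),r.read_camera('side')
for x in(A,B):
  for b in blobs(x,'red'):print(b['pix'].round(),b['A'],b['g'].round(),b['h'])
E
```

```text
clock: 9.5
tcp_pos: [633.3, -232.9, 26.7]
ee_rot: [0.0, 0.707, 0.707, 0.0]
contact_force: [-0.4, -0.1, 0.1]
width: 0.999
grasp_force: 0.0
clock: 10.25
tcp_pos: [633.0, -233.0, 26.3]
ee_rot: [0.0, 0.707, 0.707, 0.0]
contact_force: [0.0, 0.1, 2.5]
width: 0.562
grasp_force: 20.0
clock: 11.25
tcp_pos: [633.0, -233.0, 126.4]
ee_rot: [0.0, 0.707, 0.707, 0.0]
contact_force: [-0.7, -0.2, -2.1]
width: 0.566
grasp_force: 20.0
green [ 630.2 -237.8] radii [44.  43.3] pix [293. 376.] [379. 334.] 1834.0 1217.5
[288. 349.] 188.5 [ 602. -211.] 0.06258998728099052
[282. 334.] 140.5 [ 577. -194.] 0.03790535176121157
[285. 322.] 94.5 [ 567. -171.] 0.04662617032305283
[291. 300.] 1020.0 [ 459. -152.] 0.05782704690664664
[385. 289.] 300.5 [ 656. -118.] 0.03671294492886368
[387. 269.] 443.5 [668. -50.] 0.03619656453233411
```

In the tool's units: -174.3 mm / 1000 = -0.1743, -162 mm / 1000 = -0.162.

```bash
echo '[[[0.005, -0.008, 0, 0, 0, 0, 0.4], [0.018, -0.032, 0, 0, 0, 0, 0.4], [0.036, -0.066, 0, 0, 0, 0, 0.4], [0.056, -0.102, 0, 0, 0, 0, 0.4], [0.076, -0.138, 0, 0, 0, 0, 0.4], [0.089, -0.162, 0, 0, 0, 0, 0.4], [0.096, -0.1743, 0, 0, 0, 0, 0.4], [0.096, -0.1743, 0, 0, 0, 0, 0.4]]]' > m.json && python3 shift.py m.json
echo '[[[0, 0, 0, 0, 0, 0, 0.4], [0, 0, 0.02, 0, 0, 0, 0.4], [0, 0, 0.05, 0, 0, 0, 0.4], [0, 0, 0.075, 0, 0, 0, 0.4], [0, 0, 0.088, 0, 0, 0, 0.4], [0, 0, 0.096, 0, 0, 0, 0.4], [0, 0, 0.099, 0, 0, 0, 0.4], [0, 0, 0.0995, 0, 0, 0, 0.4]]]' > m.json && python3 shift.py m.json
echo '[[[0, 0, 0, 0, 0, 0, 0.6], [0, 0, 0, 0, 0, 0, 0.75], [0, 0, 0, 0, 0, 0, 0.9], [0, 0, 0, 0, 0, 0, 1], [0, 0, -0.01, 0, 0, 0, 1], [0, 0, -0.04, 0, 0, 0, 1], [0, 0, -0.08, 0, 0, 0, 1], [0, 0, -0.112, 0, 0, 0, 1]]]' > m.json && python3 shift.py m.json
python3 - <<'E'
from h import *
measure();c=r.read_camera('side');cv2.imwrite('pics/d3.png',c['frame'])
E
```

```text
clock: 12.45
tcp_pos: [458.5, -136.7, 126.5]
ee_rot: [0.0, 0.707, 0.707, 0.0]
contact_force: [-0.3, 0.5, -2.1]
width: 0.561
grasp_force: 20.0
clock: 13.45
tcp_pos: [459.1, -137.1, 27.1]
ee_rot: [0.0, 0.707, 0.707, 0.0]
contact_force: [0.2, -0.5, -1.5]
width: 0.565
grasp_force: 20.0
clock: 14.45
tcp_pos: [458.9, -137.1, 140.9]
ee_rot: [0.0, 0.707, 0.707, 0.0]
contact_force: [0.9, 0.3, -0.1]
width: 1.0
grasp_force: 0.0
red [ 458.6 -136.6] radii [44.3 44.7] pix [247. 281.] [291. 302.] 1738.5 861.0
yellow [638.   26.5] radii [45.9 45. ] pix [371. 271.] [370. 256.] 632.0 309.0
yellow [471.1 135.6] radii [25.5 25.2] pix [328. 199.] [300. 224.] 180.5 133.0
yellow [472.  134.2] radii [25.4 24.7] pix [328. 199.] [300. 211.] 180.5 93.0
yellow [471.2 133.7] radii [25.6 25.2] pix [328. 182.] [300. 224.] 411.0 133.0
yellow [472.  132.3] radii [25.5 24.7] pix [328. 182.] [300. 211.] 411.0 93.0
green [ 630.2 -237.8] radii [44.  43.3] pix [293. 374.] [379. 334.] 2127.5 1213.5
green [642.3 248.4] radii [24.7 24.6] pix [421. 197.] [364. 200.] 166.0 119.5
green [642.3 248.4] radii [24.2 24.6] pix [424. 179.] [364. 200.] 360.0 119.5
green [641.6 250.7] radii [24.3 23. ] pix [424. 179.] [364. 185.] 360.0 178.5
blue [637.3  23.5] radii [24.3 24.5] pix [372. 268.] [370. 249.] 176.0 168.0
blue [637.4  23.2] radii [24.3 24.3] pix [372. 268.] [371. 232.] 176.0 293.5
blue [637.3  23.5] radii [25.  24.5] pix [374. 248.] [370. 249.] 516.0 168.0
blue [637.4  23.2] radii [25.  24.3] pix [374. 248.] [371. 232.] 516.0 293.5
blue [640.  245.3] radii [43.9 43.5] pix [418. 203.] [363. 208.] 382.0 184.5
```

View pics/d3.png

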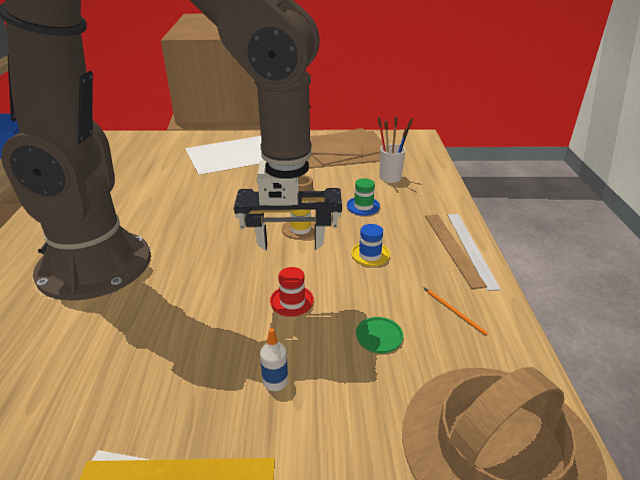

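Red stands in the red tray (291,290 in the side view), and the green tray is empty at (380,335). Before moving to green I check the clearance to the brush cup beside it.

```bash
python3 - <<'E'
from h import *
A,B=r.read_camera('scene'),r.read_camera('side')
print('cup',onplane(A,[[487,180],[472,172],[507,170]],0),onplane(B,[[392,183],[381,177],[404,177]],0))
print('glue',onplane(A,(162,378),0),onplane(B,(274,390),0))
E
echo '[[[0.01, 0.005, 0, 0, 0, 0, 1], [0.045, 0.021, 0, 0, 0, 0, 1], [0.095, 0.045, 0, 0, 0, 0, 1], [0.145, 0.069, 0, 0, 0, 0, 1], [0.185, 0.088, 0, 0, 0, 0, 1], [0.193, 0.092, 0, 0, 0, 0, 1]]]' > m.json && python3 shift.py m.json
```

```text
cup [[748.81667499 399.89233534]
 [708.92326358 409.0470259 ]
 [778.38477171 459.85765777]] [[739.35966662 388.07631536]
 [710.99112215 426.81455173]
 [781.14607649 426.29762158]]
glue [[ 446.34932193 -355.98367695]] [[ 436.06846603 -358.54176089]]
clock: 15.45
tcp_pos: [551.1, 60.8, 137.6]
ee_rot: [-0.001, 0.705, 0.709, 0.0]
contact_force: [-0.5, -0.3, -0.9]
width: 0.997
grasp_force: 0.0
```

The cup's near edge is at y≈390, which is clear.

In the tool's units: 193 mm / 1000 = 0.193, 91.5 mm / 1000 = 0.0915.

```bash
echo '[[[0.015, 0.007, 0, 0, 0, 0, 1], [0.05, 0.024, 0, 0, 0, 0, 1], [0.095, 0.045, 0, 0, 0, 0, 1], [0.14, 0.066, 0, 0, 0, 0, 1], [0.175, 0.083, 0, 0, 0, 0, 1], [0.19, 0.09, 0, 0, 0, 0, 1], [0.193, 0.0915, 0, 0, 0, 0, 1], [0.193, 0.0915, 0, 0, 0, 0, 1]]]' > m.json && python3 shift.py m.json
echo '[[[0, 0, 0, 0, 0, 0, 1], [0, 0, 0.015, 0, 0, 0, 1], [0, 0, 0.045, 0, 0, 0, 1], [0, 0, 0.075, 0, 0, 0, 1], [0, 0, 0.097, 0, 0, 0, 1], [0, 0, 0.11, 0, 0, 0, 1], [0, 0, 0.1125, 0, 0, 0, 1], [0, 0, 0.1125, 0, 0, 0, 1]]]' > m.json && python3 shift.py m.json
echo '[[[0, 0, 0, 0, 0, 0, 0.7], [0, 0, 0, 0, 0, 0, 0.6], [0, 0, 0, 0, 0, 0, 0.5], [0, 0, 0, 0, 0, 0, 0.4], [0, 0, 0, 0, 0, 0, 0.4], [0, 0, 0, 0, 0, 0, 0.4]]]' > m.json && python3 shift.py m.json 20
echo '[[[0, 0, -0.005, 0, 0, 0, 0.4], [0, 0, -0.015, 0, 0, 0, 0.4], [0, 0, -0.035, 0, 0, 0, 0.4], [0, 0, -0.06, 0, 0, 0, 0.4], [0, 0, -0.08, 0, 0, 0, 0.4], [0, 0, -0.095, 0, 0, 0, 0.4], [0, 0, -0.105, 0, 0, 0, 0.4], [0, 0, -0.105, 0, 0, 0, 0.4]]]' > m.json && python3 shift.py m.json
python3 - <<'E'
from h import *
measure(['blue','green'])
E
```

```text
clock: 16.45
tcp_pos: [642.1, 247.0, 138.6]
ee_rot: [0.0, 0.708, 0.706, -0.001]
contact_force: [0.6, -0.6, 0.0]
width: 1.002
grasp_force: 0.0
clock: 17.45
tcp_pos: [642.6, 249.0, 26.7]
ee_rot: [0.0, 0.707, 0.707, 0.0]
contact_force: [0.5, 0.7, -0.6]
width: 1.0
grasp_force: 0.0
clock: 18.2
tcp_pos: [642.2, 249.0, 26.3]
ee_rot: [0.0, 0.707, 0.707, 0.0]
contact_force: [-0.5, 0.7, 0.5]
width: 0.564
grasp_force: 20.0
clock: 19.2
tcp_pos: [642.5, 249.1, 131.8]
ee_rot: [0.0, 0.707, 0.707, 0.0]
contact_force: [-0.8, 0.3, -1.1]
width: 0.562
grasp_force: 20.0
blue [637.3  23.6] radii [24.6 24.5] pix [371. 268.] [370. 249.] 179.0 170.0
blue [637.4  23.2] radii [24.6 24.2] pix [371. 268.] [371. 232.] 179.0 288.5
blue [637.4  24.4] radii [24.3 24.6] pix [373. 248.] [370. 249.] 509.0 170.0
blue [637.6  24. ] radii [24.3 24.2] pix [373. 248.] [371. 232.] 509.0 288.5
blue [640.  245.3] radii [43.9 43.5] pix [418. 200.] [363. 205.] 858.5 431.5
green [ 630.2 -237.8] radii [44.  43.3] pix [293. 374.] [379. 334.] 2131.5 1221.5
```

In the tool's units: -245 mm / 1000 = -0.245, -205 mm / 1000 = -0.205.

```bash
echo '[[[-0.008, 0, 0, 0, 0, 0, 0.4], [-0.032, -0.001, 0, 0, 0, 0, 0.4], [-0.07, -0.002, 0, 0, 0, 0, 0.4], [-0.115, -0.003, 0, 0, 0, 0, 0.4], [-0.16, -0.004, 0, 0, 0, 0, 0.4], [-0.205, -0.005, 0, 0, 0, 0, 0.4], [-0.245, -0.006, 0, 0, 0, 0, 0.4]]]' > m.json && python3 shift.py m.json
echo '[[[-0.04, -0.001, 0, 0, 0, 0, 0.4], [-0.085, -0.002, 0, 0, 0, 0, 0.4], [-0.13, -0.003, 0, 0, 0, 0, 0.4], [-0.175, -0.004, 0, 0, 0, 0, 0.4], [-0.212, -0.005, 0, 0, 0, 0, 0.4], [-0.234, -0.006, 0, 0, 0, 0, 0.4], [-0.242, -0.006, 0, 0, 0, 0, 0.4], [-0.242, -0.006, 0, 0, 0, 0, 0.4]]]' > m.json && python3 shift.py m.json
echo '[[[0, 0, 0, 0, 0, 0, 0.4], [0, 0, 0.02, 0, 0, 0, 0.4], [0, 0, 0.05, 0, 0, 0, 0.4], [0, 0, 0.078, 0, 0, 0, 0.4], [0, 0, 0.092, 0, 0, 0, 0.4], [0, 0, 0.101, 0, 0, 0, 0.4], [0, 0, 0.104, 0, 0, 0, 0.4], [0, 0, 0.1045, 0, 0, 0, 0.4]]]' > m.json && python3 shift.py m.json
```

```text
clock: 20.18
tcp_pos: [635.3, -0.5, 131.1]
ee_rot: [0.0, 0.708, 0.706, -0.001]
contact_force: [-0.1, -0.2, -1.9]
width: 0.563
grasp_force: 20.0
clock: 21.18
tcp_pos: [630.1, -237.4, 131.1]
ee_rot: [-0.0, 0.707, 0.707, 0.0]
contact_force: [0.2, 0.5, -0.9]
width: 0.561
grasp_force: 20.0
clock: 22.18
tcp_pos: [630.7, -238.1, 27.4]
ee_rot: [0.0, 0.707, 0.707, 0.0]
contact_force: [-1.2, -0.3, -0.5]
width: 0.564
grasp_force: 20.0
```

In the tool's units: -112 mm / 1000 = -0.112, -80 mm / 1000 = -0.08.

```bash
echo '[[[0, 0, 0, 0, 0, 0, 0.6], [0, 0, 0, 0, 0, 0, 0.75], [0, 0, 0, 0, 0, 0, 0.9], [0, 0, 0, 0, 0, 0, 1], [0, 0, -0.01, 0, 0, 0, 1], [0, 0, -0.04, 0, 0, 0, 1], [0, 0, -0.08, 0, 0, 0, 1], [0, 0, -0.112, 0, 0, 0, 1]]]' > m.json && python3 shift.py m.json
echo '[[[0.01, 0, 0, 0, 0, 0, 1], [0.04, 0.001, 0, 0, 0, 0, 1], [0.085, 0.002, 0, 0, 0, 0, 1], [0.135, 0.004, 0, 0, 0, 0, 1], [0.185, 0.005, 0, 0, 0, 0, 1], [0.23, 0.006, 0, 0, 0, 0, 1], [0.256, 0.007, 0, 0, 0, 0, 1], [0.2615, 0.007, 0, 0, 0, 0, 1]]]' > m.json && python3 shift.py m.json
python3 - <<'E'
from h import *
measure();c=r.read_camera('side');cv2.imwrite('pics/d4.png',c['frame'])
E
```

```text
clock: 23.18
tcp_pos: [630.6, -238.2, 141.2]
ee_rot: [0.001, 0.707, 0.707, 0.0]
contact_force: [-0.1, -0.2, -0.4]
width: 0.997
grasp_force: 0.0
clock: 24.18
tcp_pos: [636.6, 26.5, 138.2]
ee_rot: [-0.001, 0.706, 0.708, -0.0]
contact_force: [-0.4, -0.7, 0.2]
width: 0.999
grasp_force: 0.0
red [ 458.8 -137.2] radii [44.3 44.6] pix [247. 281.] [291. 302.] 1730.0 863.0
yellow [638.   26.3] radii [45.6 44.9] pix [371. 271.] [370. 256.] 628.0 307.5
yellow [471.2 135.4] radii [25.4 25.3] pix [328. 199.] [300. 223.] 181.5 167.0
yellow [472.1 133.9] radii [25.4 24.7] pix [328. 199.] [300. 207.] 181.5 254.0
yellow [471.5 125. ] radii [21.2 25. ] pix [324. 185.] [300. 223.] 137.5 167.0
yellow [472.4 123.5] radii [21.2 24.5] pix [324. 185.] [300. 207.] 137.5 254.0
green [ 630.2 -237.8] radii [44.  43.3] pix [293. 372.] [379. 336.] 2320.5 970.0
blue [ 437.3 -342. ] radii [20.6 20.5] pix [161. 365.] [275. 373.] 225.5 260.5
blue [637.2  23.3] radii [24.4 24.5] pix [372. 267.] [370. 249.] 174.5 168.0
blue [637.4  23. ] radii [24.4 24.3] pix [372. 267.] [371. 232.] 174.5 293.5
blue [637.4  24.4] radii [24.3 24.6] pix [374. 248.] [370. 249.] 513.0 168.0
blue [637.5  24.1] radii [24.3 24.3] pix [374. 248.] [371. 232.] 513.0 293.5
```

View pics/d4.png

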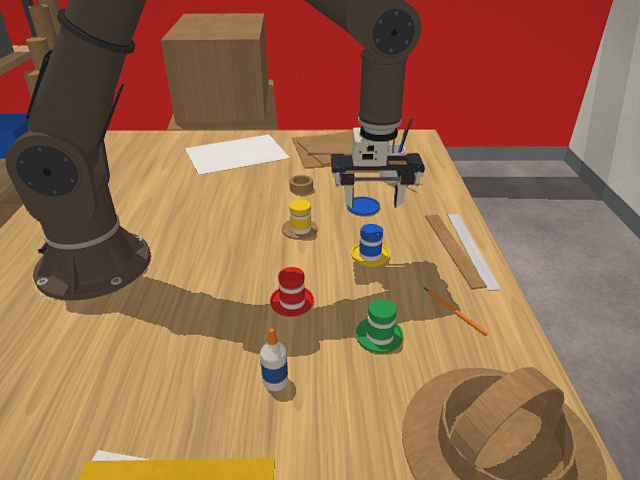

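Green is in the green tray at (381,325), and the blue tray is free at (363,206). Now blue → blue tray.

In the tool's units: 112.5 mm / 1000 = 0.1125, 110 mm / 1000 = 0.11.

```bash
echo '[[[0, 0, 0, 0, 0, 0, 1], [0, 0, 0.015, 0, 0, 0, 1], [0, 0, 0.045, 0, 0, 0, 1], [0, 0, 0.075, 0, 0, 0, 1], [0, 0, 0.097, 0, 0, 0, 1], [0, 0, 0.11, 0, 0, 0, 1], [0, 0, 0.1125, 0, 0, 0, 1], [0, 0, 0.1125, 0, 0, 0, 1]]]' > m.json && python3 shift.py m.json
echo '[[[0, 0, 0, 0, 0, 0, 0.7], [0, 0, 0, 0, 0, 0, 0.6], [0, 0, 0, 0, 0, 0, 0.5], [0, 0, 0, 0, 0, 0, 0.4], [0, 0, 0, 0, 0, 0, 0.4], [0, 0, 0, 0, 0, 0, 0.4]]]' > m.json && python3 shift.py m.json 20
echo '[[[0, 0, -0.005, 0, 0, 0, 0.4], [0, 0, -0.015, 0, 0, 0, 0.4], [0, 0, -0.035, 0, 0, 0, 0.4], [0, 0, -0.06, 0, 0, 0, 0.4], [0, 0, -0.08, 0, 0, 0, 0.4], [0, 0, -0.095, 0, 0, 0, 0.4], [0, 0, -0.1, 0, 0, 0, 0.4], [0, 0, -0.1, 0, 0, 0, 0.4]]]' > m.json && python3 shift.py m.json
echo '[[[0.01, 0, 0, 0, 0, 0, 0.4], [0.04, 0.001, 0, 0, 0, 0, 0.4], [0.085, 0.001, 0, 0, 0, 0, 0.4], [0.13, 0.002, 0, 0, 0, 0, 0.4], [0.175, 0.002, 0, 0, 0, 0, 0.4], [0.208, 0.003, 0, 0, 0, 0, 0.4], [0.222, 0.003, 0, 0, 0, 0, 0.4], [0.222, 0.003, 0, 0, 0, 0, 0.4]]]' > m.json && python3 shift.py m.json
```

```text
clock: 25.32
tcp_pos: [637.6, 23.4, 26.6]
ee_rot: [0.0, 0.707, 0.707, 0.0]
contact_force: [-0.2, -0.3, 0.3]
width: 1.004
grasp_force: 0.0
clock: 26.08
tcp_pos: [637.2, 23.5, 26.3]
ee_rot: [0.0, 0.707, 0.707, -0.0]
contact_force: [0.4, 0.2, 1.5]
width: 0.563
grasp_force: 20.0
clock: 27.08
tcp_pos: [637.2, 23.5, 126.2]
ee_rot: [0.0, 0.707, 0.707, 0.0]
contact_force: [-0.1, -1.1, -1.5]
width: 0.564
grasp_force: 20.0
clock: 28.08
tcp_pos: [639.7, 246.1, 125.6]
ee_rot: [-0.0, 0.707, 0.708, -0.0]
contact_force: [-0.3, -1.2, -2.3]
width: 0.563
grasp_force: 20.0
```

In the tool's units: 99.5 mm / 1000 = 0.0995, 99 mm / 1000 = 0.099.

```bash
echo '[[[0, 0, 0, 0, 0, 0, 0.4], [0, 0, 0.02, 0, 0, 0, 0.4], [0, 0, 0.05, 0, 0, 0, 0.4], [0, 0, 0.075, 0, 0, 0, 0.4], [0, 0, 0.088, 0, 0, 0, 0.4], [0, 0, 0.096, 0, 0, 0, 0.4], [0, 0, 0.099, 0, 0, 0, 0.4], [0, 0, 0.0995, 0, 0, 0, 0.4]]]' > m.json && python3 shift.py m.json
echo '[[[0, 0, 0, 0, 0, 0, 0.6], [0, 0, 0, 0, 0, 0, 0.75], [0, 0, 0, 0, 0, 0, 0.9], [0, 0, 0, 0, 0, 0, 1], [0, 0, -0.01, 0, 0, 0, 1], [0, 0, -0.04, 0, 0, 0, 1], [0, 0, -0.08, 0, 0, 0, 1], [0, 0, -0.112, 0, 0, 0, 1]]]' > m.json && python3 shift.py m.json
echo '[[[-0.006, -0.009, 0, 0, 0, 0, 1], [-0.02, -0.03, 0, 0, 0, 0, 1], [-0.044, -0.066, 0, 0, 0, 0, 1], [-0.068, -0.103, 0, 0, 0, 0, 1], [-0.092, -0.14, 0, 0, 0, 0, 1], [-0.107, -0.162, 0, 0, 0, 0, 1], [-0.111, -0.169, 0, 0, 0, 0, 1], [-0.111, -0.169, 0, 0, 0, 0, 1]]]' > m.json && python3 shift.py m.json
python3 - <<'E'
from h import *
measure(['yellow','blue'])
E
```

```text
clock: 29.08
tcp_pos: [640.7, 245.6, 27.3]
ee_rot: [0.0, 0.707, 0.707, 0.0]
contact_force: [-0.2, -0.4, -1.8]
width: 0.563
grasp_force: 20.0
clock: 30.08
tcp_pos: [640.7, 245.6, 141.2]
ee_rot: [0.0, 0.707, 0.707, 0.001]
contact_force: [0.1, 0.2, -0.2]
width: 1.002
grasp_force: 0.0
clock: 31.08
tcp_pos: [471.3, 134.6, 138.8]
ee_rot: [0.0, 0.707, 0.707, 0.0]
contact_force: [0.3, 0.5, 0.9]
width: 1.001
grasp_force: 0.0
yellow [637.8  24.7] radii [46.3 44.8] pix [372. 267.] [370. 254.] 1385.0 715.5
yellow [471.2 135.5] radii [25.5 25.3] pix [328. 199.] [300. 223.] 182.0 167.0
yellow [472.1 134. ] radii [25.4 24.7] pix [328. 199.] [300. 207.] 182.0 253.0
yellow [471.2 135.4] radii [24.7 25.3] pix [328. 182.] [300. 223.] 408.0 167.0
yellow [472.1 133.9] radii [24.7 24.7] pix [328. 182.] [300. 207.] 408.0 253.0
blue [640.  245.3] radii [43.9 43.5] pix [418. 202.] [363. 205.] 703.5 432.0
blue [641.  244.4] radii [24.4 23. ] pix [423. 180.] [364. 186.] 364.5 188.5
```

In the tool's units: 110 mm / 1000 = 0.11, 108 mm / 1000 = 0.108.

```bash
echo '[[[0, 0, 0.015, 0, 0, 0, 1], [0, 0, 0.045, 0, 0, 0, 1], [0, 0, 0.075, 0, 0, 0, 1], [0, 0, 0.097, 0, 0, 0, 1], [0, 0, 0.108, 0, 0, 0, 1], [0, 0, 0.11, 0, 0, 0, 1], [0, 0, 0.11, 0, 0, 0, 1]]]' > m.json && python3 shift.py m.json
echo '[[[0, 0, 0, 0, 0, 0, 0.7], [0, 0, 0, 0, 0, 0, 0.6], [0, 0, 0, 0, 0, 0, 0.5], [0, 0, 0, 0, 0, 0, 0.4], [0, 0, 0, 0, 0, 0, 0.4], [0, 0, 0, 0, 0, 0, 0.4]]]' > m.json && python3 shift.py m.json 20
echo '[[[0, 0, -0.005, 0, 0, 0, 0.4], [0, 0, -0.015, 0, 0, 0, 0.4], [0, 0, -0.035, 0, 0, 0, 0.4], [0, 0, -0.06, 0, 0, 0, 0.4], [0, 0, -0.08, 0, 0, 0, 0.4], [0, 0, -0.095, 0, 0, 0, 0.4], [0, 0, -0.1, 0, 0, 0, 0.4], [0, 0, -0.1, 0, 0, 0, 0.4]]]' > m.json && python3 shift.py m.json
echo '[[[-0.006, 0.009, 0, 0, 0, 0, 0.4], [-0.02, 0.031, 0, 0, 0, 0, 0.4], [-0.043, 0.066, 0, 0, 0, 0, 0.4], [-0.066, 0.101, 0, 0, 0, 0, 0.4], [-0.088, 0.135, 0, 0, 0, 0, 0.4], [-0.104, 0.159, 0, 0, 0, 0, 0.4], [-0.109, 0.1665, 0, 0, 0, 0, 0.4], [-0.109, 0.1665, 0, 0, 0, 0, 0.4]]]' > m.json && python3 shift.py m.json
```

```text
clock: 32.05
tcp_pos: [471.6, 134.7, 29.0]
ee_rot: [0.0, 0.707, 0.707, 0.0]
contact_force: [-0.8, 0.8, 0.5]
width: 1.001
grasp_force: 0.0
clock: 32.8
tcp_pos: [471.3, 134.5, 28.8]
ee_rot: [0.0, 0.707, 0.707, 0.0]
contact_force: [-0.9, -0.0, 2.5]
width: 0.562
grasp_force: 20.0
clock: 33.8
tcp_pos: [471.2, 134.5, 128.7]
ee_rot: [0.0, 0.707, 0.707, 0.0]
contact_force: [-0.1, -0.3, -2.0]
width: 0.562
grasp_force: 20.0
clock: 34.8
tcp_pos: [637.4, 25.1, 127.8]
ee_rot: [-0.0, 0.707, 0.707, -0.001]
contact_force: [-0.9, 0.2, -2.0]
width: 0.567
grasp_force: 20.0
```

In the tool's units: 101.5 mm / 1000 = 0.1015, 101 mm / 1000 = 0.101.

```bash
echo '[[[0, 0, 0, 0, 0, 0, 0.4], [0, 0, 0.02, 0, 0, 0, 0.4], [0, 0, 0.05, 0, 0, 0, 0.4], [0, 0, 0.075, 0, 0, 0, 0.4], [0, 0, 0.09, 0, 0, 0, 0.4], [0, 0, 0.098, 0, 0, 0, 0.4], [0, 0, 0.101, 0, 0, 0, 0.4], [0, 0, 0.1015, 0, 0, 0, 0.4]]]' > m.json && python3 shift.py m.json
echo '[[[0, 0, 0, 0, 0, 0, 0.6], [0, 0, 0, 0, 0, 0, 0.75], [0, 0, 0, 0, 0, 0, 0.9], [0, 0, 0, 0, 0, 0, 1], [0, 0, -0.01, 0, 0, 0, 1], [0, 0, -0.04, 0, 0, 0, 1], [0, 0, -0.08, 0, 0, 0, 1], [0, 0, -0.112, 0, 0, 0, 1]]]' > m.json && python3 shift.py m.json
echo '[[[0, -0.02, -0.02, 0, 0, 0, 1], [0, -0.06, -0.04, 0, 0, 0, 1], [0, -0.1, -0.06, 0, 0, 0, 1], [0, -0.14, -0.08, 0, 0, 0, 1], [0, -0.16, -0.09, 0, 0, 0, 1], [0, -0.16, -0.09, 0, 0, 0, 1], [0, -0.16, -0.09, 0, 0, 0, 1]]]' > m.json && python3 shift.py m.json
python3 - <<'E'
from h import *
measure(['yellow']);A,B=r.read_camera('scene'),r.read_camera('side')
cv2.imwrite('pics/fs.png',A['frame']);cv2.imwrite('pics/fd.png',B['frame'])
E
```

```text
clock: 35.8
tcp_pos: [638.1, 25.5, 27.8]
ee_rot: [0.0, 0.707, 0.707, 0.0]
contact_force: [-1.0, -0.1, -1.7]
width: 0.566
grasp_force: 20.0
clock: 36.8
tcp_pos: [638.1, 25.5, 141.6]
ee_rot: [0.0, 0.707, 0.707, 0.001]
contact_force: [1.5, -0.2, 0.1]
width: 1.0
grasp_force: 0.0
clock: 37.67
tcp_pos: [478.4, 25.5, 229.4]
ee_rot: [0.0, 0.707, 0.707, 0.0]
contact_force: [0.0, -0.2, -0.4]
width: 1.0
grasp_force: 0.0
yellow [638.1  26.6] radii [45.8 44.9] pix [373. 262.] [370. 253.] 1729.5 656.5
```

View pics/fs.png

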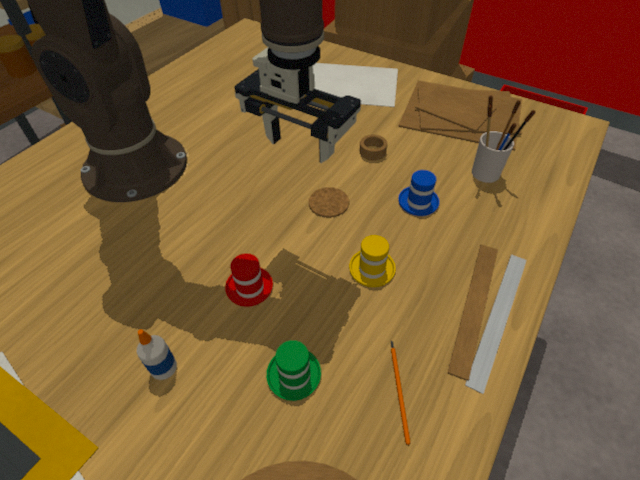

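View pics/fd.png

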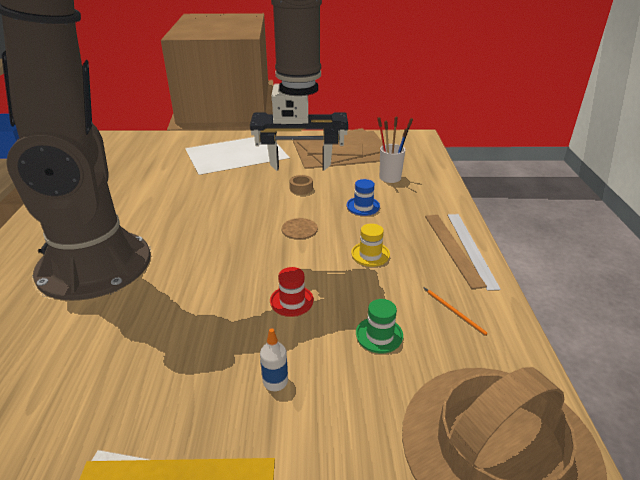

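Both views show every pot upright and centred in its own tray: red (248,280), green (293,370), yellow (373,262) and blue (421,195) in the scene view. The glue bottle hasn't moved (157,357) and the arm is clear.

```bash
python3 -c "from rig import r; print(r.hand_in())"
```

```text
the job is handed in; nothing more can be done
None
```

All four pots now stand upright in the trays of their own colours, the glue bottle was not moved, and I handed the job in at about 38 s of the 128 s allowed; the hand-in returned no verdict.

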